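# Lock the linear stage with its hidden-hole pin

## Task

Lock the linear stage for transport: take the locking pin out of its parking block, put it through the slot in the stage housing and into the lock hole of the carriage underneath, fully home, so that the knob sits down on the cover, and let go of it. The hole is unmarked and has to be felt for, by sliding the pin's tip along the slot's floor until it drops in. Leave everything else on the bench where it is.

Things in the scene. Friction and masses are not known exactly. Their poses are not given: they have to be found in the camera images.
- pin: locking pin, loose, 0.15 kg, 86 mm long: steel shaft 14 mm across and 44 mm long (last 6 mm taper to a flat 7 mm tip), then a round black knob 30 mm across, 42 mm tall, whose underside is the shoulder. Origin: centre of the tip; z towards the knob. Starts upright, hanging by its shoulder in the parking block, tip 6 mm above the bench
- dock: parking block, fixed: grey, 64x64x50 mm, with an upright through hole 17 mm across in the middle of its top, and a flat dark 74 mm square foot. Origin: centre of its underside, z up
- rail: linear-stage housing, fixed: aluminium box 64 mm wide (x), 250 mm long (y; end plates add 6 mm each), 50 mm high. Origin: centre of its underside, z up. Its cover, 16 mm thick, has one through slot 18 mm wide (x) and 98 mm long (y), in the middle of the box
- slot (a point): middle of the slot at the cover's top face, 50 mm above the bench; axes as the housing's: y along the slot. A pin fully home has its shoulder on this face and its tip 44 mm below it
- slot_floor (a point): middle of the slot 16 mm below the cover's top: the flat top of the fixed carriage under the cover, the floor of the whole slot. In it, on the slot's centre line, is one unmarked blind lock hole, 16.5 mm across, 30 mm deep, upright; its centre lies anywhere up to 35 mm from here either way along y, not told. Beside the hole a pin stands on this floor
- caliper: steel calliper, 200x80x19 mm, lying flat near the left edge of the bench. A bystander, loose; origin at the centre of its underside.
- screwdriver: screwdriver, 173x19x18 mm, lying between the housing and the parking block. A bystander, loose; origin at the centre of its underside.
- vial: small upright bottle with a black cap, 24x24x50 mm, behind the work. A bystander, loose; origin at the centre of its underside.
- needle_tube: slim capped tube, 90x14x14 mm, lying behind the housing. A bystander, loose; origin at the centre of its underside.
- swab_pot: white pot of swabs, 59x59x84 mm, back left. A bystander, loose; origin at the centre of its underside.
- mouse: black computer mouse, 111x56x38 mm, behind the parking block. A bystander, loose; origin at the centre of its underside.
- petri_dish: clear round dish, 61x61x14 mm, right. A bystander, loose; origin at the centre of its underside.
- flange: round blank flange, 40x40x8 mm, back right. A bystander, loose; origin at the centre of its underside.

How it is judged (in metres and radians):
At the end, for the whole second after the job is handed in: The pin stands in the lock hole of the stage carriage, fully home: its tip less than 9.5 mm above the bench (6 mm when the knob sits on the cover), within 5 mm of the slot's centre line and 42 mm of the slot's middle, upright to 0.12 rad, at rest and released (z of pin in the frame of rail between 0.002 and 0.0095 m and x of pin in the frame of rail between -0.005 and 0.005 m and y of pin in the frame of rail between -0.042 and 0.042 m and angle between pin's own z axis and vertical below 0.12 rad and linear speed of pin below 0.01 m/s and contact force between pin and the fingers below 0.05 N); the robot touches nothing.
It fails at once if any of the other loose things on the bench is moved more than 25 mm (distance of any of caliper, screwdriver, vial, needle_tube, swab_pot, mouse, petri_dish, flange from where it was at the start of the episode above 0.025 m).
It also fails if it takes over 45 s, if anything falls off the work surface, if the arm or the gripper's body presses on something with over 40 N, if the wrist force passes 120 N, or if a joint passes its speed limit or range.

## Robot

A 7-joint arm with a two-finger parallel gripper is mounted at the origin on a cart in front of the work surface, level with it; the furniture and walls round the work are solid. World frame = base frame: x ahead of the robot, y to its left, z up, the work surface at z = 0. Lengths are in mm, angles in rad, forces in N, time in s.
With the tool pointing down it reaches from about 400 to 850 mm from the base axis. Payload 4.4 kg.
Tool frame: the origin (TCP) lies at the very end of the fingers, on their centre line; the grasp point (between the pads) lies 19 mm behind it; z points along the fingers, y is the line along which they close (so a half turn about z gives the same grasp; the last joint's range is limited). The gripper opens to 94 mm and grips with 3 to 60 N. Pads are 16 mm wide; open, the fingers measure 119 mm over their backs; the gripper's body (75 mm by 177 mm) begins 78 mm behind the grasp point.
Start: joints at [1.161, 0.628, 0.038, 1.517, -0.027, 0.996, -0.02], TCP at [219.123, -611.967, 205.478] pointing down, gripper open.
Joint ranges: [-3.06, 3.06], [-0.37, 2.12], [-1.25, 1.32], [0.18, 2.47], [-1.1, 4.24], [0.23, 1.98], [-2.94, 2.94]. Speed limits (rad/s): [2.57, 2.57, 3.14, 3.14, 3.14, 3.14, 3.14].

## Interface

Orientations are given as a rotation vector (axis times angle).
In Python, from cell import env gives the robot as it stands.
- The arm moves only by the tool carry_out, never from a script. Its argument "steps" is a list of rows, each a list of 3 entries, a list of its own where there are three numbers: the shift along the tool's x, y, z in units of 30 mm (1.0 is 30 mm), then the turn, a rotation vector about the tool's x, y, z in units of 5 degrees (1.0 is 5 degrees), then the gripper's target within -1 to 1 (fully open at 1, half-way at 0, shut at -1). A call has 1 to 5 rows; each row is the pose to reach, as a shift and turn from the pose commanded when the call began, along the tool's axes at that moment; what a row does not reach only later rows make up. A row lasts 1/10 s, in which the tool goes at most 50 mm and 8.59 degrees, less where a joint would pass 70% of its speed; a pose out of reach is approached as far as the arm can. A call with a gripper value outside its range is refused whole. The fingers move at their own pace and stop on an object; the grip force is fixed at half the most. Time passes only in rows, so rows that repeat a pose let the fingers close. It gives the time, the measured TCP pose, the force, the opening and the grip force at its end, in the units of the state.
- env.read_state(): the state, without advancing time (a new reading comes with each control period).
- env.capture(name): name is "scene" or "top" or "wrist"; returns the picture (384x512x3 uint8, red, green, blue); there is no depth.
- env.get_calibration(name): a dict with "fx", "fy", "cx", "cy" (pixels), "R" (3x3) and "t" (3): a world point X has camera coordinates R X + t. Camera axes: x right, y down, z forward; pixel columns grow to the right and rows downward; lengths in mm; the calibration is good to about 2 mm. A picture is of the moment at which its call begins: read the wrist's pose just before it. get_calibration takes no time and is no camera call; for the wrist camera it gives the pose at the moment of the call.
- env.close_job(): hands the job in; it is judged then, once.
The state is a dict: "time_s": time; "joint_positions": joint angles; "qd": joint speeds; "tau": joint torques, N m; "position": TCP position; "orientation": TCP orientation; "ft_force": force on the tool from outside, world axes, zero at the start; "moment": the same for the moment, N m; "finger_gap": opening from 0.0 (shut) to 1.0 (fully open); "gripper_force": force on a finger pad.
Only numpy, scipy, OpenCV 4.12 (cv2) and the standard library are available. Lean on these libraries where they do the work, as an engineer would, in place of code of your own. Each camera call takes 0.05 s, during which the arm holds its last target. There are 200 camera calls.

## Working session

There is one attempt and no reset: what is moved stays moved. The work goes in short steps, Python scripts to look and compute and a tool call to move; the robot and the scene stay as the last step left them, time stands still between calls to the robot, and variables do not carry over. Pictures are saved under pics/ and viewed, at most 10 in all, crops included, and the job is handed in when it is done.

Besides the shell and the picture viewer there is one more tool, called after "Emit:" as name([rows], argument=value, ...), one row to a line, values as JSON. carry_out: Moves the arm, as the interface text tells. Its arguments: {"type":"object","properties":{"steps":{"type":"array"}},"required":["steps"]}

```bash
mkdir -p pics; ls
python3 - <<'E'
from cell import env
import cv2,numpy as np
s=env.read_state();print(s)
a=env.capture("scene");b=env.capture("top")
for n,i in(("scene",a),("top",b)):
    cv2.imwrite(f"pics/{n}0.png",i[:,:,::-1]); c=env.get_calibration(n); print(n,c)
E
```

```text
pics
{'time_s': 0.0, 'joint_positions': array([ 1.16119711,  0.62931953,  0.03846479,  1.51832016, -0.02699084,
        0.9963051 , -0.01997701]), 'qd': array([-7.37618404e-04,  1.07365566e-03, -4.23234948e-05, -7.38907551e-04,
       -1.00124643e-03,  9.96699224e-04, -1.01815580e-03]), 'tau': array([-3.84852383e-04, -5.49719596e+01,  1.14327494e+00, -1.86636508e+01,
       -5.23129350e-02,  2.36100348e-02,  1.78950045e-04]), 'position': array([ 218.88803008, -611.35064114,  204.58708711]), 'orientation': array([-3.09351558e+00, -5.37091526e-01,  5.58651055e-04]), 'ft_force': array([ 0.07766543, -0.03064104, -0.24171232]), 'moment': array([-0.02267475, -0.01776991, -0.00381624]), 'gripper_force': 0.0, 'finger_gap': 1.0008327480039358}
scene {'fx': 395.7756837569957, 'fy': 395.7756837569957, 'cx': 246.16821056975388, 'cy': 193.60583053980977, 'R': array([[ 0.96347824,  0.26764948,  0.00856994],
       [ 0.18701194, -0.64960578, -0.73691171],
       [-0.19166696,  0.71160108, -0.67593468]]), 't': array([-564.2348261 ,  -22.4176006 , 1042.63298137])}
top {'fx': 363.26007873938886, 'fy': 363.26007873938886, 'cx': 255.38450580930922, 'cy': 191.59421741301017, 'R': array([[-0.00211562, -0.9999654 , -0.00804504],
       [-0.99566216,  0.00285471, -0.0929985 ],
       [ 0.09301825,  0.00781339, -0.99563375]]), 't': array([ 60.22457617, 567.38962839, 983.31059024])}
```

View pics/top0.png

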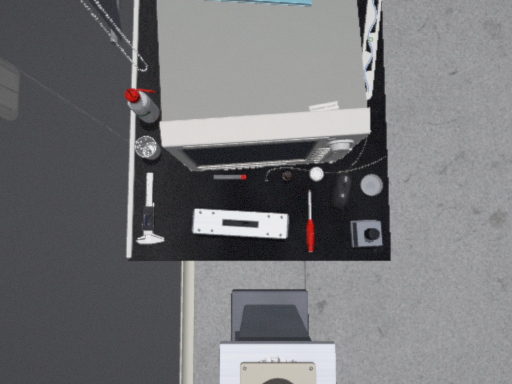

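View pics/scene0.png

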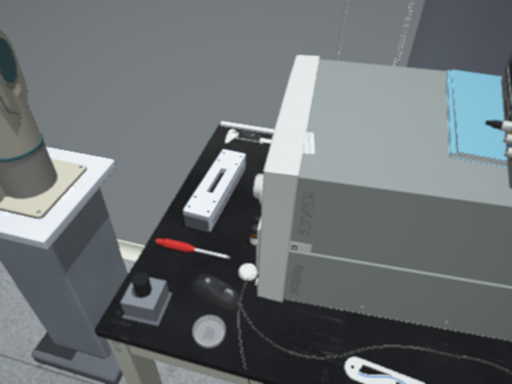

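The top view shows the dock at about (367,234) with the knob at (373,234). The housing is white at (240,224), with its dark slot from (222,223) to (258,225). The screwdriver is at (310,225), between them. A big instrument stands behind, with its front edge near row 165.

```bash
cat > h.py <<'E'
from cell import env
import cv2,numpy as np
from scipy.spatial.transform import Rotation as Ro
def ray(c,u,v,z):
    "pixel -> world point on plane at height z"
    o=-c["R"].T@c["t"]; d=c["R"].T@np.array([(u-c["cx"])/c["fx"],(v-c["cy"])/c["fy"],1])
    return (o+d*(z-o[2])/d[2])
def blobs(m,amin=20):
    n,l,s,ce=cv2.connectedComponentsWithStats(m.astype(np.uint8))
    return [(l==i,s[i],ce[i]) for i in range(1,n) if s[i][4]>=amin]
def totool(s,d):
    "world vector (mm) -> tool axes in 30 mm units"
    return Ro.from_rotvec(s["orientation"]).inv().apply(d)/30
E
python3 - <<'E'
from h import *
c=env.get_calibration("top");im=cv2.imread("pics/top0.png");g=im.max(2)
x0,y0=340,215
for m,s,ce in blobs(g[y0:250,x0:390]<45,15): print("dark",s,ce+[x0,y0],ray(c,*(ce+[x0,y0]),92).round(1))
x0,y0=185,200
sub=g[y0:248,x0:300]
for m,s,ce in blobs(sub>150,300):
    p=np.argwhere(m)[:,::-1].astype(np.float32); r=cv2.minAreaRect(p);print("rail",r,ray(c,*(np.array(r[0])+[x0,y0]),50).round(1))
for m,s,ce in blobs(sub<110,60):
    p=np.argwhere(m)[:,::-1].astype(np.float32); r=cv2.minAreaRect(p);print("slot",s,r,ray(c,*(np.array(r[0])+[x0,y0]),50).round(1))
    ce=np.array([(s[0]+x0,s[1]+y0+s[3]/2)]) 
    for b in cv2.boxPoints(r): print(ray(c,*(b+[x0,y0]),50).round(1))
cv2.imwrite("pics/crop.png",cv2.resize(im[160:264,180:392],None,fx=3.7,fy=3.7,interpolation=cv2.INTER_CUBIC))
E
```

```text
dark [  0   0  50  35 851] [362.47708578 231.30082256] [ 458.3 -216.4   92. ]
dark [25 14  7 11 42] [367.42857143 233.92857143] [ 451.5 -228.9   92. ]
rail ((54.760345458984375, 23.074138641357422), (94.19012451171875, 24.369640350341797), 3.3664605617523193) [480.3 100.9  50. ]
slot [   0    0  115   48 3100] ((57.00000762939453, 23.499996185302734), (46.99999237060547, 113.99998474121094), 90.0) [479.1  94.9  50. ]
[543.  249.7  50. ]
[542.2 -59.4  50. ]
[416.2 -57.7  50. ]
[416.7 247.7  50. ]
slot [ 38  20  35   7 190] ((54.99655532836914, 23.05862045288086), (34.293663024902344, 5.402426242828369), 3.3664605617523193) [480.3 100.3  50. ]
[475.9 146.8  50. ]
[490.4 146.1  50. ]
[484.7  53.7  50. ]
[470.3  54.6  50. ]
```

View pics/crop.png

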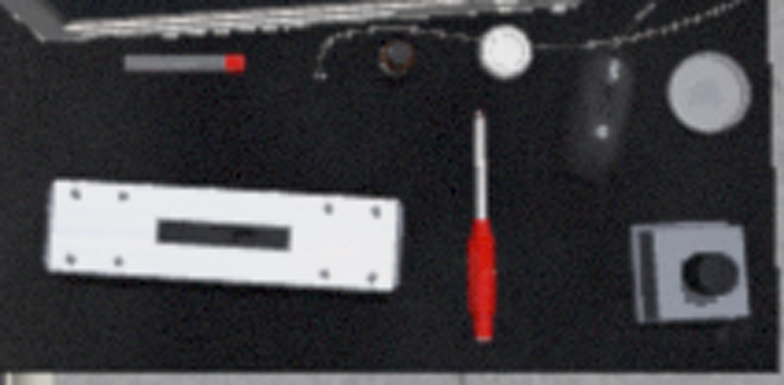

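The close-up puts the knob's top at crop (711,272), which is pixel (372,233.5). The slot is at crop (157–290, 220–248), and a slightly darker patch near (243,234) may be the hole.

Run:
```python
from h import *
c=env.get_calibration("top"); k=ray(c,372.2,233.5,92);print("knob",k)
print("patch",ray(c,245.7,223.2,34),"slot ctr",ray(c,240,223.06,50))
s=env.read_state()
print(totool(s,np.array([k[0],k[1],200])-s["position"]))
print(Ro.from_rotvec(s["orientation"]).as_matrix().round(3))
```

```text
knob [ 452.60113288 -241.1665729    92.        ]
patch [480.00242234  85.45920095  34.        ] slot ctr [480.3088282 100.2710544  50.       ]
[11.49348904 -8.99335832  0.17039173]
[[ 0.941  0.337 -0.001]
 [ 0.337 -0.941  0.002]
 [-0.    -0.002 -1.   ]]
```

Emit:
carry_out([
  [[1.25,-0.98,0],[0,0,1.0],1],
  [[2.5,-1.96,0],[0,0,2.0],1],
  [[3.75,-2.94,0],[0,0,3.0],1],
  [[5.0,-3.92,0],[0,0,4.0],1],
  [[6.25,-4.9,0],[0,0,4.64],1],
])

```text
time_s: 0.6
position: [346.7, -408.5, 205.2]
orientation: [-3.139, 0.101, 0.0]
ft_force: [0.9, -1.1, -0.4]
finger_gap: 1.0
gripper_force: 0.0
```

Run:
```python
from h import *
s=env.read_state();print(s["position"],s["orientation"],s["ft_force"])
print(totool(s,np.array([452.6,-241.2,200])-s["position"]))
```

```text
[ 346.67458143 -408.45305837  205.20065625] [-3.13943636e+00  1.01224890e-01  4.54967958e-04] [ 0.90108955 -1.0978571  -0.43418601]
[ 3.16442411 -5.79088612  0.17536886]
```

Emit:
carry_out([
  [[0.7,-1.3,0],[0,0,0],1],
  [[1.45,-2.65,0],[0,0,0],1],
  [[2.2,-4.0,0],[0,0,0],1],
  [[2.9,-5.3,0],[0,0,0],1],
  [[3.16,-5.79,0.17],[0,0,0],1],
])

```text
time_s: 1.1
position: [454.2, -237.9, 200.5]
orientation: [-3.138, 0.085, -0.003]
ft_force: [-0.3, -0.2, -0.2]
finger_gap: 1.002
gripper_force: 0.0
```

Run:
```python
from h import *
s=env.read_state();c=env.get_calibration("wrist");im=env.capture("wrist")
cv2.imwrite("pics/w1.png",im[:,:,::-1]);print(s["position"],s["orientation"])
P=lambda X:(lambda q:(c["fx"]*q[0]/q[2]+c["cx"],c["fy"]*q[1]/q[2]+c["cy"],q[2]))(c["R"]@np.array(X)+c["t"])
print(P([452.6,-241.2,92]),-c["R"].T@c["t"])
```

```text
[ 454.20529635 -237.88744936  200.50852819] [-3.13839182e+00  8.53726376e-02 -2.72794136e-03]
(np.float64(255.1203931079762), np.float64(191.4639972860205), np.float64(296.38131178894196)) [ 526.37715404 -242.59095236  379.06490523]
```

View pics/w1.png

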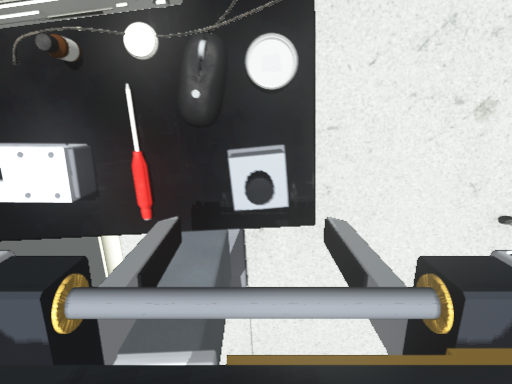

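The wrist view shows the knob at about (260,186), on the grey dock between the open fingers. I predicted (255,191), so I'll refine the position.

Run:
```python
from h import *
s=env.read_state();c=env.get_calibration("wrist");im=cv2.imread("pics/w1.png")
x0,y0=233,160
for m,st,ce in blobs(im.max(2)[y0:208,x0:286]<75,150):
    print(st,ce+[x0,y0]); r=st[2]/2
    # top disc: widest row span bottom aligned
    u=x0+st[0]+r-.5; v=y0+st[1]+st[3]-r-.5
    k=ray(c,u,v,92); print(u,v,r,"expected r",15*c["fx"]/296,k)
    print(totool(s,np.array([k[0],k[1],54])-s["position"]))
```

```text
[ 13  11  27  33 688] [258.91424419 187.26744186]
259.0 190.0 13.5 expected r 14.738695274534212 [ 454.07442383 -243.70067484   92.        ]
[0.00559354 0.25653638 4.84767886]
```

Emit:
carry_out([
  [[0,0.2,1.6],[0,0,0],1],
  [[0,0.2,3.2],[0,0,0],1],
  [[0,0.2,4.4],[0,0,0],1],
  [[0,0.2,4.83],[0,0,0],1],
  [[0,0.2,4.83],[0,0,0],1],
])

```text
time_s: 1.65
position: [449.4, -249.0, 54.2]
orientation: [-3.139, 0.097, 0.005]
ft_force: [-0.3, -0.1, 0.5]
finger_gap: 0.999
gripper_force: 0.0
```

Emit:
carry_out([
  [[0,0,0],[0,0,0],-1],
  [[0,0,0],[0,0,0],-1],
  [[0,0,0],[0,0,0],-1],
  [[0,0,0],[0,0,0],-1],
  [[0,0,0],[0,0,0],-1],
])

```text
time_s: 2.15
position: [451.4, -248.9, 56.2]
orientation: [3.14, -0.096, 0.002]
ft_force: [-0.2, -0.2, -0.2]
finger_gap: 0.609
gripper_force: 0.0
```

Run:
```python
from h import *
s=env.read_state();print(s["position"],s["orientation"],s["ft_force"],s["finger_gap"],s["gripper_force"],s["moment"])
```

```text
[ 451.37975089 -248.91628725   56.16680098] [ 3.13965408e+00 -9.58194748e-02  1.84210945e-03] [-0.20711313 -0.18486287 -0.24728247] 0.6093736135930117 0.0 [ 0.03032835  0.00856577 -0.02935654]
```

Emit:
carry_out([
  [[0.05,-0.17,0],[0,0,0],-1],
  [[0.05,-0.17,0],[0,0,0],-1],
  [[0.05,-0.17,0],[0,0,0],-1],
  [[0.05,-0.17,0],[0,0,0],-1],
  [[0.05,-0.17,0],[0,0,0],-1],
])

```text
time_s: 2.65
position: [453.0, -244.5, 55.6]
orientation: [3.139, -0.097, 0.001]
ft_force: [0.8, -1.7, -0.8]
finger_gap: 0.315
gripper_force: 30.0
```

Run:
```python
from h import *
s=env.read_state();print(s["position"],s["orientation"],s["ft_force"],s["finger_gap"],s["gripper_force"])
```

```text
[ 452.99751649 -244.51126915   55.57726614] [ 3.13918573e+00 -9.68366024e-02  1.04760943e-03] [ 0.79300103 -1.73516322 -0.81181097] 0.3145508144890249 29.995029866695404
```

Emit:
carry_out([
  [[0,0,-0.4],[0,0,0],-1],
  [[0,0,-1.2],[0,0,0],-1],
  [[0,0,-2.2],[0,0,0],-1],
  [[0,0,-2.6],[0,0,0],-1],
  [[0,0,-2.6],[0,0,0],-1],
])

```text
time_s: 3.15
position: [453.7, -243.8, 135.2]
orientation: [3.139, -0.095, 0.005]
ft_force: [0.8, 0.3, -1.4]
finger_gap: 0.315
gripper_force: 30.0
```

Run:
```python
from h import *
s=env.read_state();print(s["position"],s["orientation"],s["ft_force"],s["finger_gap"],s["gripper_force"])
print(totool(s,np.array([479.,97,0])-s["position"]))
```

```text
[ 453.74129065 -243.79506955  135.19819256] [ 3.13935663 -0.09548656  0.00486354] [ 0.81299397  0.26860892 -1.41336408] 0.3147249878244579 29.993598461151123
[  0.13595261 -11.3930956    4.49923866]
```

Emit:
carry_out([
  [[0,-1.2,0],[0,0,0],-1],
  [[0,-2.8,0],[0,0,0],-1],
  [[0,-4.4,0],[0,0,0],-1],
  [[0,-6.0,0],[0,0,0],-1],
  [[0,-7.6,0],[0,0,0],-1],
])

```text
time_s: 3.65
position: [465.3, -14.2, 132.3]
orientation: [-3.14, 0.096, 0.004]
ft_force: [1.3, -0.4, -1.8]
finger_gap: 0.316
gripper_force: 30.0
```

Emit:
carry_out([
  [[0,-1.4,0],[0,0,0],-1],
  [[0,-2.6,0],[0,0,0],-1],
  [[0,-3.4,0],[0,0,0],-1],
  [[0,-3.8,0],[0,0,0],-1],
  [[0,-3.8,0],[0,0,0],-1],
])

```text
time_s: 4.15
position: [472.9, 99.0, 132.6]
orientation: [3.14, -0.091, -0.003]
ft_force: [0.9, -0.2, -1.5]
finger_gap: 0.31
gripper_force: 30.0
```

Run:
```python
from h import *
s=env.read_state();c=env.get_calibration("wrist");im=env.capture("wrist");t=env.capture("top")
cv2.imwrite("pics/w2.png",im[:,:,::-1]);cv2.imwrite("pics/t2.png",t[:,:,::-1]);print(s["position"],s["orientation"],s["ft_force"],s["finger_gap"])
np.save("c2.npy",c,allow_pickle=True)
print(totool(s,np.array([480.3,100.3,0])-s["position"]))
```

```text
[472.86889478  98.95508705 132.59035798] [ 3.14019729e+00 -9.10888105e-02 -2.81461560e-03] [ 0.880924   -0.16234319 -1.51771527] 0.3102203414099049
[ 0.25259479 -0.05966666  4.41922634]
```

View pics/w2.png

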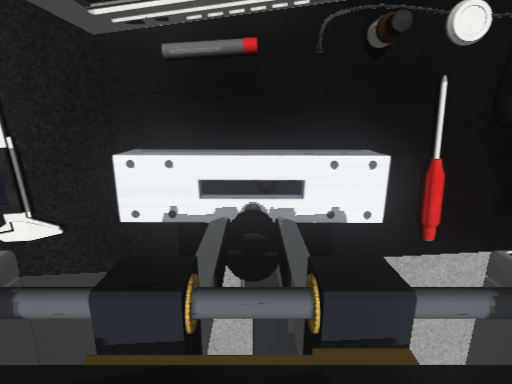

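The wrist view shows the slot at columns 199–305, rows 179–199, with a faint dark patch near (267,187). The gripped knob is at about (252,245). Next I'll measure the slot accurately and look at the patch with more contrast.

Run:
```python
from h import *
c=np.load("c2.npy",allow_pickle=True).item();im=cv2.imread("pics/w2.png");g=im.max(2)
x0,y0=185,165
for m,st,ce in blobs(g[y0:205,x0:320]<130,300):
    p=np.argwhere(m)[:,::-1].astype(np.float32);r=cv2.minAreaRect(p);print(st,r)
    for b in cv2.boxPoints(r): print(b+[x0,y0],ray(c,*(b+[x0,y0]),50).round(1))
    print("ctr",ray(c,*(np.array(r[0])+[x0,y0]),50).round(1))
print("patch",ray(c,267,187,34))
d=g[205:285,222:285]
for m,st,ce in blobs(d<45,300): print("knob",st+[222,205,0,0,0])
o=cv2.resize(im[172:284,190:315],None,fx=5,fy=5,interpolation=cv2.INTER_CUBIC)
cv2.imwrite("pics/w2c.png",cv2.convertScaleAbs(o,alpha=2.2))
```

```text
[  14   15  105   18 1762] ((66.0, 23.5), (17.0, 104.0), 90.0)
[199. 180.] [491.5 146.1  50. ]
[303. 180.] [485.9  50.9  50. ]
[303. 197.] [469.7  51.1  50. ]
[199. 197.] [475.3 147.8  50. ]
ctr [480.7  99.   50. ]
patch [477.29953331  83.52424478  34.        ]
knob [ 222  210   63   75 3619]
```

View pics/w2c.png

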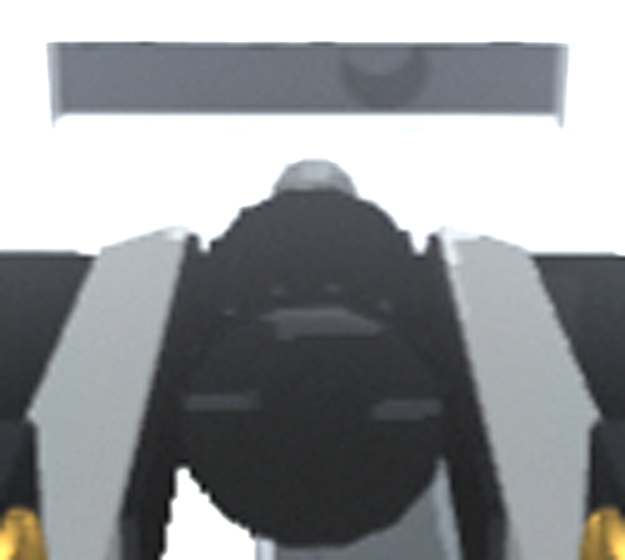

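The boosted view shows a dark disc partly visible in the slot floor, centred at column 267 (y about 84). That is a first guess for the feel search. The held knob's top disc is centred at about (252.4,254.5). I'll work out the pin's offset from the TCP.

Run:
```python
from h import *
c=np.load("c2.npy",allow_pickle=True).item();s=env.read_state()
p=ray(c,252.4,254.5,s["position"][2]+36.5);print(p,s["position"])
P=lambda X:(lambda q:(c["fx"]*q[0]/q[2]+c["cx"],c["fy"]*q[1]/q[2]+c["cy"],q[2]))(c["R"]@np.array(X)+c["t"])
a=np.linspace(0,2*np.pi,73)
for dx in(-3,0,3):
    T=s["position"]+[dx,0,0]
    top=np.array([P(T+[15*np.cos(t),15*np.sin(t),36.5]) for t in a]); sh=np.array([P(T+[7*np.cos(t),7*np.sin(t),-43.5]) for t in a]);tp=np.array([P(T+[3.5*np.cos(t),3.5*np.sin(t),-49.5]) for t in a])
    print(dx,"top max row",top[:,1].max(),"cols",top[:,0].min(),top[:,0].max(),"shaft min row",sh[:,1].min(),tp[:,1].min())
```

```text
[474.2362855   98.23752751 169.47585736] [473.11153205  96.04080498 132.97585736]
-3 top max row 286.0795443607056 cols 228.94125700196395 284.91715687480803 shaft min row 204.63592568712457 206.55218860526514
0 top max row 281.22367892121883 cols 228.50430708158615 284.7522881411255 shaft min row 201.0266871047003 203.0506626502937
3 top max row 276.32152873303124 cols 228.0630871744587 284.5858073407448 shaft min row 197.39379766857755 199.52683982321196
```

Emit:
carry_out([
  [[0.25,0.09,0.4],[0,0,0],-1],
  [[0.25,0.09,0.8],[0,0,0],-1],
  [[0.25,0.09,0.8],[0,0,0],-1],
  [[0.25,0.09,0.8],[0,0,0],-1],
])

```text
time_s: 4.65
position: [481.0, 93.0, 109.0]
orientation: [3.139, -0.099, -0.001]
ft_force: [-0.8, -0.1, -2.2]
finger_gap: 0.319
gripper_force: 30.0
```

Run:
```python
from h import *
s=env.read_state();c=env.get_calibration("wrist");im=env.capture("wrist");print(s["position"],s["orientation"],s["ft_force"])
cv2.imwrite("pics/w3.png",cv2.convertScaleAbs(cv2.resize(im[150:290,160:340,::-1],None,fx=4,fy=4,interpolation=cv2.INTER_CUBIC),alpha=1.3))
s=env.read_state();print(s["position"],totool(s,np.array([480.5,93,90])-s["position"]))
```

```text
[480.98363343  93.02221176 109.01062045] [ 3.13933654e+00 -9.93392151e-02 -1.47026154e-03] [-0.78969969 -0.13272781 -2.20607607]
[481.23384314  93.39402189 109.3715957 ] [-0.02351518  0.01441763  0.64572763]
```

View pics/w3.png

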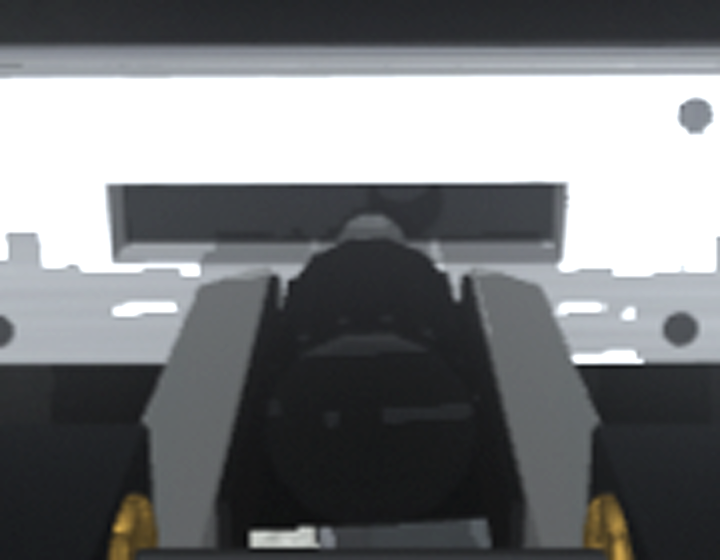

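The pin's tip (crop (370,215)) is over the slot, and the dark disc lies just to its right, towards -y (crop about 408). Next I lower it into the slot.

Emit:
carry_out([
  [[-0.02,0,0.2],[0,0,0],-1],
  [[-0.02,0,0.4],[0,0,0],-1],
  [[-0.02,0,0.6],[0,0,0],-1],
  [[-0.02,0,0.75],[0,0,0],-1],
  [[-0.02,0,0.75],[0,0,0],-1],
])

```text
time_s: 5.2
position: [479.9, 94.4, 86.2]
orientation: [3.14, -0.096, -0.002]
ft_force: [0.5, -0.4, -0.8]
finger_gap: 0.317
gripper_force: 30.0
```

Emit:
carry_out([
  [[0,0,0.05],[0,0,0],-1],
  [[0,0,0.1],[0,0,0],-1],
  [[0,0,0.13],[0,0,0],-1],
  [[0,0,0.13],[0,0,0],-1],
])

```text
time_s: 5.6
position: [480.6, 94.5, 83.4]
orientation: [-3.14, 0.096, -0.001]
ft_force: [-0.7, -0.1, 2.2]
finger_gap: 0.316
gripper_force: 30.0
```

Light contact with the floor (about 3 to 4 N above free). Press slightly more and slide towards the patch.

Emit:
carry_out([
  [[0,0.06,0.05],[0,0,0],-1],
  [[0,0.12,0.05],[0,0,0],-1],
  [[0,0.18,0.05],[0,0,0],-1],
  [[0,0.22,0.05],[0,0,0],-1],
  [[0,0.22,0.05],[0,0,0],-1],
])

```text
time_s: 6.1
position: [481.2, 91.0, 82.8]
orientation: [-3.136, 0.093, -0.004]
ft_force: [-0.9, 4.5, 8.4]
finger_gap: 0.315
gripper_force: 30.0
```

Emit:
carry_out([
  [[0,0.05,0],[0,0,0],-1],
  [[0,0.1,0],[0,0,0],-1],
  [[0,0.15,0],[0,0,0],-1],
  [[0,0.15,0],[0,0,0],-1],
])

```text
time_s: 6.5
position: [479.4, 82.5, 81.3]
orientation: [3.139, -0.098, -0.001]
ft_force: [-0.1, -1.1, -1.4]
finger_gap: 0.316
gripper_force: 30.0
```

The force has gone, so the tip has dropped over the hole. Now I lower it gently.

Emit:
carry_out([
  [[0,0,0.08],[0,0,0],-1],
  [[0,0,0.16],[0,0,0],-1],
  [[0,0,0.24],[0,0,0],-1],
  [[0,0,0.24],[0,0,0],-1],
])

```text
time_s: 6.9
position: [479.7, 83.7, 74.0]
orientation: [-3.14, 0.096, 0.0]
ft_force: [1.0, 1.2, -2.9]
finger_gap: 0.315
gripper_force: 30.0
```

Emit:
carry_out([
  [[0,0,0.13],[0,0,0],-1],
  [[0,0,0.26],[0,0,0],-1],
  [[0,0,0.39],[0,0,0],-1],
  [[0,0,0.52],[0,0,0],-1],
  [[0,0,0.54],[0,0,0],-1],
])

```text
time_s: 7.4
position: [479.7, 83.7, 57.7]
orientation: [-3.14, 0.096, 0.0]
ft_force: [-0.0, 2.4, 0.3]
finger_gap: 0.311
gripper_force: 30.0
```

Emit:
carry_out([
  [[0,0,0.04],[0,0,0],-1],
  [[0,0,0.08],[0,0,0],-1],
  [[0,0,0.11],[0,0,0],-1],
  [[0,0,0.11],[0,0,0],-1],
])

```text
time_s: 7.8
position: [479.9, 83.7, 55.4]
orientation: [-3.14, 0.096, -0.001]
ft_force: [0.8, 2.1, 5.0]
finger_gap: 0.316
gripper_force: 30.0
```

Shoulder contact at z 55.4, the same as in the dock. Release: open the fingers.

Emit:
carry_out([
  [[0,0,0],[0,0,0],0.2],
  [[0,0,0],[0,0,0],0.2],
  [[0,0,0],[0,0,0],0.2],
  [[0,0,0],[0,0,0],0.2],
  [[0,0,0],[0,0,0],0.2],
])

```text
time_s: 8.3
position: [479.6, 83.1, 54.8]
orientation: [3.14, -0.096, -0.0]
ft_force: [-0.1, -1.1, -0.2]
finger_gap: 0.601
gripper_force: 0.0
```

Emit:
carry_out([
  [[0,0,-0.3],[0,0,0],0.2],
  [[0,0,-1],[0,0,0],0.2],
  [[0,0,-2.2],[0,0,0],0.2],
  [[0,0,-3.4],[0,0,0],0.2],
  [[0,0,-3.8],[0,0,0],0.2],
])

```text
time_s: 8.8
position: [481.6, 83.6, 172.6]
orientation: [-3.139, 0.096, -0.009]
ft_force: [0.7, 0.4, -0.5]
finger_gap: 0.601
gripper_force: 0.0
```

Run:
```python
from h import *
im=env.capture("wrist");s=env.read_state();print(s["position"],s["ft_force"],s["finger_gap"],s["gripper_force"])
cv2.imwrite("pics/w4.png",im[:,:,::-1])
```

```text
[482.0563132   83.70586508 173.10076324] [ 0.49401068 -0.13402876  0.04431686] 0.5987199580889218 0.0
```

View pics/w4.png

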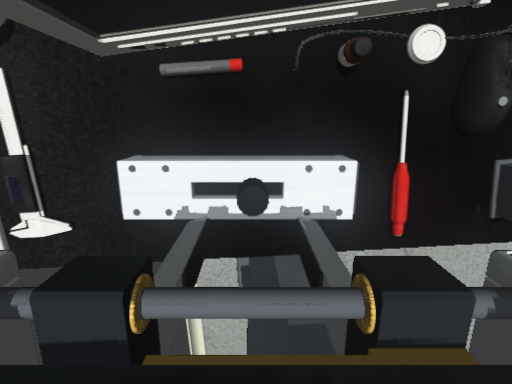

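The knob sits on the cover at about (253,196), upright over the slot. The fingers are clear and the other things haven't moved.

```bash
python3 -c "
from cell import env
print(env.close_job())"
```

```text
the job is handed in; nothing more can be done
None
```

The pin is in the carriage's lock hole with its knob down on the cover, released, and the job is handed in; it finished at about 9 s of the 45 s allowed, and no verdict came back.

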